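Roll the turned blanks onto their marking lines

ROBOT

A 7-joint arm with a two-finger parallel gripper is mounted at the origin on the work surface. World frame = base frame: x ahead of the robot, y to its left, z up, the work surface at z = 0. Lengths are in m, angles in rad, forces in N, time in s.
With the tool pointing down it reaches from about 0.425 to 0.875 m from the base axis. Payload 4.7 kg.
Tool frame: the origin (TCP) lies at the very end of the fingers, on their centre line; the grasp point (between the pads) lies 19 mm behind it; z points along the fingers, y is the direction in which the jaws open and shut (so a half turn about z gives the same grasp; the last joint's range is limited). The gripper opens to 87 mm and grips with 3 to 60 N. Pads are 19 mm wide; open, the fingers measure 117 mm over their backs; the gripper's body (75 mm by 190 mm) begins 51 mm behind the grasp point.
Start: joints at [-1.137, 0.321, -0.07, 1.45, 0.023, 1.371, -0.057], TCP at [0.265, 0.594, 0.223] pointing down, gripper open.
Joint ranges: [-2.86, 2.86], [-0.3, 2.09], [-1.38, 1.24], [0.06, 2.45], [-1.56, 4.7], [0.09, 2.05], [-2.69, 2.69]. Speed limits (rad/s): [2.57, 2.57, 3.14, 3.14, 3.14, 3.14, 3.14].

INTERFACE

Orientations are given as a rotation vector (axis times angle).
In Python, from bench import ctrl gives the robot as it stands. The module is installed in compiled form; this text tells all that it offers.
- The arm moves only by the tool move_arm, never from a script. Its arguments are lists of equal length, an entry for each row: "dp": the shift along the tool's x, y, z in units of 30 mm (1.0 is 30 mm), a list of three; "turn": the turn about the tool's z in units of 5 degrees (1.0 is 5 degrees); "jaw": the opening, from -1 (shut) to 1 (fully open). A call has 1 to 5 rows; each row is the pose to reach, as a shift and turn from the pose commanded when the call began, along the tool's axes at that moment; what a row does not reach only later rows make up. A row lasts 1/10 s, in which the tool goes at most 50 mm and 8.59 degrees, less where a joint would pass 70% of its speed; a pose out of reach is approached as far as the arm can. A call with a gripper value outside its range is refused whole. The fingers move at their own pace and stop on an object; "grip_force" is the grip in N (left out, the last holds). Time passes only in rows, so rows that repeat a pose let the fingers close. It gives the time, the measured TCP pose, the force and the opening at its end, in the units of the state.
- ctrl.get_state(): the state, without advancing time (a new reading comes with each control period).
- ctrl.get_image(name): name is "side" or "top"; returns the picture (400x640x3 uint8, red, green, blue); there is no depth.
- ctrl.camera_info(name): a dict with "intrinsics" (3x3 intrinsics, pixels), "dist" ([k1, k2, p1, p2, k3] as OpenCV has them; the pictures are not rectified), "extrinsics" (4x4, takes a point from world to camera coordinates). Camera axes: x right, y up, looking along -z (the intrinsics and any distortion apply to the point x, -y, -z); pixel columns grow to the right and rows downward; lengths in m; the calibration is good to about 2 mm. A picture is of the moment at which its call begins. camera_info takes no time and is no camera call.
- ctrl.close_job(): hands the job in, once; it reports no verdict.
Trained networks look in the newest picture that a camera, given by its name, has taken for a name from the list of things; names that differ only in an ending like _2 or _b are one class to them, and where a whole thing is asked for, a point or a joint stands for the part that bears it (a point fixed in the world has none). Each returns a list of dicts, best first, with "confidence" (0 to 1); they miss things now and then, are a little off and sometimes report something else, mostly with a low value. They report only what shows in the picture. A call takes as long as a camera call. They do not tell look-alikes from the thing itself.
- ctrl.look_for(camera, target): "rect" ([centre column, centre row, width, height] in pixels, round what is visible of it).
- ctrl.masks_of(camera, target): "region" (400x640 bool, what is visible of it) and "rect" ([centre column, centre row, width, height] in pixels, round what is visible of it).
The state is a dict: "time": time; "joint_positions": joint angles; "qd": joint speeds; "joint_torque": joint torques, N m; "position": TCP position; "tool_rot": TCP orientation; "ft_force": force on the tool from outside, world axes, zero at the start; "torque": the same for the moment, N m; "grip_width": opening from 0.0 (shut) to 1.0 (fully open).
Only numpy, scipy, OpenCV 4.12 (cv2) and the standard library are available. Lean on these libraries where they do the work, as an engineer would, in place of code of your own. Each camera call takes 0.05 s, during which the arm holds its last target. There are 200 camera calls.

TASK

Roll the two turned wooden blanks onto the lines drawn on their marking boards, ready for marking out: first the long blank, then the short one. Push the top of each sideways with the fingertips so that it turns over as it rolls across its board, without dragging or lifting it, and leave it lying still, centred over its line and parallel to it, between the two end ticks. Do not disturb the other things on the bench.

Things in the scene. Friction and masses are not known exactly. Their poses are not given: they have to be found in the camera images.
- long_blank: dark round wooden bar lying on the long-line board: 36 mm diameter, 170 mm long, plus a thinner 15 mm tenon on each end (200 mm over all), 160 g. Origin mid-length on its axis, 18 mm above the board; x runs along it, y and z turn as it rolls. Starts 55 to 80 mm from its line, nearly parallel, on the line's +y side. Rolls without slipping under a light press; stops within a few mm when a slow push stops.
- short_blank: dark round wooden bar lying on the short-line board: 32 mm diameter, 110 mm long, plus a thinner 10 mm tenon on each end (130 mm over all), 80 g. Origin mid-length on its axis, 16 mm above the board; x runs along it, y and z turn as it rolls. Starts 55 to 80 mm from its line, nearly parallel, on the line's -y side. Rolls without slipping under a light press; stops within a few mm when a slow push stops.
- long_line (a point): middle of the dark line (250 x 4 mm, a cross tick at each end) on top of the long-line board. x runs along the line, y across the board, z up. The board: light plywood, 270 mm along the line, 220 mm across, 12 mm thick, fixed; it reaches 140 mm from the line on the +y side, 80 mm on the -y side. The boards may swap left and right.
- short_line (a point): middle of the dark line (180 x 4 mm, a cross tick at each end) on top of the short-line board. x runs along the line, y across the board, z up. The board: light plywood, 270 mm along the line, 220 mm across, 12 mm thick, fixed; it reaches 140 mm from the line on the -y side, 80 mm on the +y side.
- bridge_block: pale wooden block, 50 x 22 x 30 mm high, standing near the far end of the long-line board, beyond the line as seen from the blank; bystander
- offcut: pale wooden block, 32 x 22 x 24 mm high, standing near the robot's end of the short-line board, beyond the line as seen from the blank; bystander
- glue: white plastic bottle, 52 mm diameter, 120 mm tall, behind the boards; bystander
- shell: dark bowl, 110 mm across, 50 mm high, behind the boards; bystander
- mallet: hammer lying to the left of the boards, about 270 mm long, origin on the underside; bystander
- driver: screwdriver lying to the right of the boards, about 200 mm long, origin on the underside; bystander
- brush: wire brush, 200 x 35 mm, 32 mm high, behind the boards to the left; bystander
- tin: plain metal tin, 66 mm diameter, 70 mm tall, behind the boards to the right; bystander
There are look-alikes about, which are no part of the job. Leave any purple look-alike of the long_blank alone.

How it is judged:
On the way, in this order (a step that is already met when the one before it is completed fails the run):
1. the long blank rolls over (about 100 degrees or more from how it lay) (angle between long_blank's own z axis and vertical above 1.7 rad), for 0.02 s.
2. the long blank lies over its line (y of long_blank in the frame of long_line between -0.008 and 0.008 m and x of long_blank in the frame of long_line between -0.025 and 0.025 m and z of long_blank in the frame of long_line between 0.014 and 0.022 m and angle between the x axis of long_blank and the x axis of long_line, either way round below 0.12 rad), for 0.2 s.
3. the short blank rolls over (about 100 degrees or more from how it lay) (angle between short_blank's own z axis and vertical above 1.7 rad), for 0.02 s.
4. the short blank lies over its line (y of short_blank in the frame of short_line between -0.008 and 0.008 m and x of short_blank in the frame of short_line between -0.025 and 0.025 m and z of short_blank in the frame of short_line between 0.012 and 0.02 m and angle between the x axis of short_blank and the x axis of short_line, either way round below 0.12 rad), for 0.2 s.
At the end, for the whole second after the job is handed in: Both blanks lie at rest on their boards, each with its middle within 8 mm of its line sideways and within 25 mm of the line's middle lengthwise, and within 0.12 rad (about 7 degrees) of parallel to it. Each has visibly rolled over on the way, the long one first (all of step 2 and all of step 4 and linear speed of each of long_blank, short_blank below 0.02 m/s); the robot touches nothing.
It fails at once if the long blank is lifted or tipped up instead of rolled (z of long_blank in the frame of long_line above 0.03 m or angle between long_blank's own x axis and vertical below 1.35 rad or angle between long_blank's own x axis and vertical above 1.79 rad).
It fails at once if the short blank is lifted or tipped up instead of rolled (z of short_blank in the frame of short_line above 0.028 m or angle between short_blank's own x axis and vertical below 1.35 rad or angle between short_blank's own x axis and vertical above 1.79 rad).
It fails at once if one of the other things on the bench is shifted by more than 20 mm or knocked over (distance of any of bridge_block, offcut, glue, shell, mallet, driver, brush, tin from where it was at the start of the episode above 0.02 m or angle between any of glue, tin, bridge_block, offcut, shell's own z axis and vertical above 0.6 rad).
It also fails if it takes over 64 s, if anything falls off the work surface, if the arm or the gripper's body presses on something with over 40 N, if the wrist force passes 120 N, or if a joint passes its speed limit or range.

## Working session

There is one attempt and no reset: what is moved stays moved. The work goes in short steps, Python scripts to look and compute and a tool call to move; the robot and the scene stay as the last step left them, time stands still between calls to the robot, and variables do not carry over. Pictures are saved under pics/ and viewed, about 8 in all and at most 12, crops included, and the job is handed in when it is done.

Besides the shell and the picture viewer there is one more tool, called after "Emit:" by a JSON object that holds its "name" and its "arguments". move_arm: Moves the arm, as the interface text tells. Its arguments: {"type":"object","properties":{"dp":{"type":"array","items":{"type":"array","items":{"type":"number"}}},"turn":{"type":"array","items":{"type":"number"}},"jaw":{"type":"array","items":{"type":"number"}},"grip_force":{"type":"number"}},"required":["dp","turn","jaw"]}

```bash
mkdir -p pics; cat > h.py <<'E'
from bench import ctrl
import numpy as np, cv2
from scipy.spatial.transform import Rotation as R
def cam(n):
    c=ctrl.camera_info(n); return np.array(c["intrinsics"],float),np.array(c["dist"],float),np.array(c["extrinsics"],float)
def snap(n,f=None):
    im=np.array(ctrl.get_image(n))
    if f: cv2.imwrite("pics/"+f,im[:,:,::-1])
    return im
def unproj(n,px,z):
    K,d,E=cam(n); px=np.atleast_2d(np.array(px,float))
    u=cv2.undistortPoints(px[:,None],K,d)[:,0]
    dc=np.c_[u[:,0],-u[:,1],-np.ones(len(u))]
    Rw=E[:3,:3]; o=-Rw.T@E[:3,3]; dw=dc@Rw
    return o+dw*((z-o[2])/dw[:,2])[:,None]
def proj(n,P):
    K,d,E=cam(n); P=np.atleast_2d(P); c=P@E[:3,:3].T+E[:3,3]; c=c*[1,-1,-1]
    return cv2.projectPoints(c,np.zeros(3),np.zeros(3),K,d)[0][:,0]
E
python3 - <<'E'
from h import *
s=ctrl.get_state(); print(s)
a=snap("top"); b=snap("side")
cv2.imwrite("pics/a.png",a[:,:,::-1]);cv2.imwrite("pics/b.png",b[:,:,::-1])
for n in("top","side"):
    K,d,E=cam(n);print(n,K.tolist(),d,-E[:3,:3].T@E[:3,3])
    for t in("long_blank","short_blank"):
        for r in ctrl.look_for(n,t): print(n,t,r)
E
```

```text
{'time': 0.0, 'joint_positions': array([-1.13691762,  0.32182051, -0.07005911,  1.45169228,  0.02257434,
        1.37081483, -0.05692181]), 'qd': array([ 0.00119065, -0.00115801, -0.00188942, -0.00069835, -0.00106929,
       -0.0020063 ,  0.00014753]), 'joint_torque': array([-5.81726249e-05, -4.91290033e+01, -4.03976664e-01, -3.12530673e+01,
       -6.38409681e-02,  4.35607194e-02,  1.75577734e-04]), 'position': array([0.26473331, 0.59302281, 0.22145427]), 'tool_rot': array([-6.54519471e-01, -3.07232225e+00,  3.01810086e-03]), 'ft_force': array([-0.19569065,  0.97346141,  0.24789147]), 'torque': array([-0.01466947,  0.02748415,  0.01014959]), 'grip_width': 0.9970548964599025}
top [[424.5804302672779, 0.0, 318.621516345528], [0.0, 424.5804302672779, 202.38829354279633], [0.0, 0.0, 1.0]] [-0.0385166  0.         0.         0.         0.       ] [0.32668861 0.01945648 1.38292327]
top long_blank {'rect': [270.5, 204.5, 17.3, 63.0], 'confidence': 0.92}
top long_blank {'rect': [426.6, 269.9, 59.6, 19.8], 'confidence': 0.84}
top long_blank {'rect': [223.7, 301.4, 32.2, 63.4], 'confidence': 0.59}
top short_blank {'rect': [388.7, 183.8, 11.4, 40.0], 'confidence': 0.56}
side [[464.21253524083085, 0.0, 329.9901127191201], [0.0, 464.21253524083085, 200.8315488931439], [0.0, 0.0, 1.0]] [-0.07843181  0.          0.          0.          0.        ] [ 0.29935019 -0.82339317  1.00629751]
side long_blank {'rect': [278.0, 329.8, 33.0, 76.6], 'confidence': 0.93}
side long_blank {'rect': [219.7, 153.5, 58.8, 25.8], 'confidence': 0.59}
side long_blank {'rect': [358.2, 198.4, 15.6, 11.1], 'confidence': 0.37}
side short_blank {'rect': [376.0, 265.6, 49.8, 22.1], 'confidence': 0.97}
```

View pics/a.png

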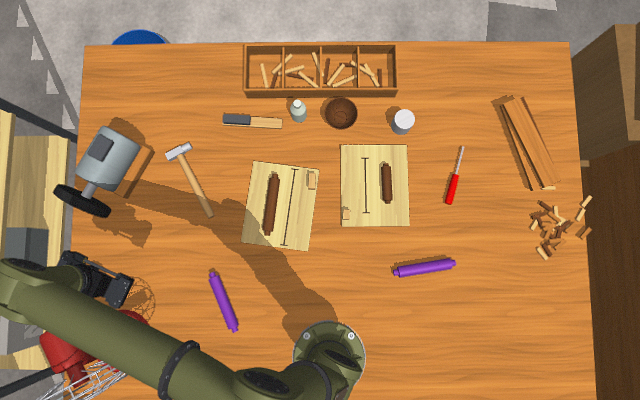

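View pics/b.png

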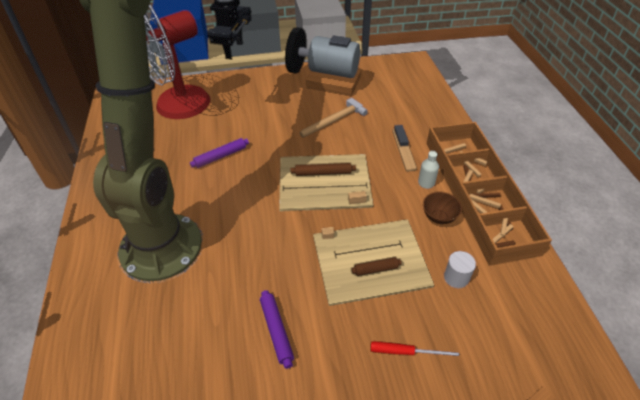

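The top view shows the long-line board on the left, with its blank at (271,204) and line at (290,207). The short-line board is on the right, with its blank at (387,183) and line at (366,185). The purple look-alikes at (224,301) and (426,268) are to be left alone. Next I'll measure the lines and blanks.

```bash
cat >> h.py <<'E'
def axis(P):  # centre, heading (rad from +x), length extents
    r=cv2.minAreaRect(P[:,:2].astype(np.float32)*1000)
    c=np.array(r[0])/1000; w,h=np.array(r[1])/1000; bx=cv2.boxPoints(r)/1000
    e=[bx[1]-bx[0],bx[2]-bx[1]]; v=max(e,key=np.linalg.norm); 
    if v[0]<0: v=-v
    return c,np.arctan2(v[1],v[0]),max(w,h),min(w,h)
def darkcomps(n,box,thr,z,minlen=0.1):
    im=np.array(ctrl.get_image(n)); c0,r0,c1,r1=box
    g=im[r0:r1,c0:c1].max(2); m=(g<thr).astype(np.uint8)
    k,l,st,_=cv2.connectedComponentsWithStats(m,connectivity=8)
    out=[]
    for i in range(1,k):
        rr,cc=np.nonzero(l==i)
        if len(rr)<25: continue
        P=unproj(n,np.c_[cc+c0,rr+r0],z); a=axis(P)
        if a[2]>minlen: out.append((P[:,:2].mean(0).round(4),a[0].round(4),round(a[1],4),round(a[2],4),round(a[3],4),len(rr)))
    return out
def frames(c,h,p): # p in line frame
    d=np.array(p)-c; return d[0]*np.cos(h)+d[1]*np.sin(h), -d[0]*np.sin(h)+d[1]*np.cos(h)
E
python3 - <<'E'
from h import *
a=snap("top")
cv2.imwrite("pics/c.png",cv2.resize(a[130:260,230:420,::-1],None,fx=4,fy=4,interpolation=cv2.INTER_CUBIC))
for thr in(90,120,140):
  print(thr)
  for b,z in(((255,160,320,250),.012),((345,148,405,220),.012)):
    for o in darkcomps("top",b,thr,z,.08): print(o)
for t,z in(("long_blank",.034),("short_blank",.032)):
  for n in("top","side"):
    if n=="side" and t=="long_blank": ctrl.get_image(n)
    for r in ctrl.masks_of(n,t):
      rr,cc=np.nonzero(r["region"]); print(n,t,r["confidence"],r["rect"]); 
      if len(rr)>20:
        P=unproj(n,np.c_[cc,rr],z); print("   ",P.mean(0),axis(P))
E
```

```text
90
(array([0.4942, 0.1961]), array([0.4899, 0.1966]), np.float32(-0.1261), np.float64(0.1684), np.float64(0.0048), 72)
(array([ 0.5751, -0.1263]), array([ 0.5753, -0.1263]), np.float32(-0.0181), np.float64(0.1131), np.float64(0.0), 35)
(array([ 0.5557, -0.1842]), array([ 0.5553, -0.1865]), np.float32(-0.0524), np.float64(0.1257), np.float64(0.0195), 84)
120
(array([0.4891, 0.184 ]), array([0.4869, 0.1826]), np.float32(-0.1262), np.float64(0.1996), np.float64(0.0364), 417)
(array([ 0.5643, -0.1259]), array([ 0.5573, -0.1254]), np.float32(-0.0049), np.float64(0.1624), np.float64(0.0165), 55)
(array([ 0.5556, -0.1943]), array([ 0.5534, -0.1949]), np.float32(-0.0046), np.float64(0.1292), np.float64(0.0328), 312)
140
(array([0.4737, 0.1234]), array([0.4797, 0.1224]), np.float32(-0.1514), np.float64(0.2532), np.float64(0.0196), 105)
(array([0.4876, 0.1827]), array([0.4884, 0.1829]), np.float32(-0.1245), np.float64(0.2026), np.float64(0.0372), 651)
(array([ 0.5621, -0.126 ]), array([ 0.5573, -0.1254]), np.float32(-0.0049), np.float64(0.1624), np.float64(0.0165), 57)
(array([ 0.5547, -0.1948
[... 1315 characters left out ...]
.19292738342285157), np.float64(0.05117214202880859))
top short_blank 0.56 [387.9, 184.0, 12.9, 37.4]
    [ 0.55200037 -0.19337021  0.032     ] (array([ 0.55174249, -0.19320627]), np.float32(-0.02277269), np.float64(0.12428430938720703), np.float64(0.035554084777832035))
top short_blank 0.27 [270.6, 205.4, 17.7, 61.5]
    [0.48626553 0.17995064 0.032     ] (array([0.48598157, 0.18023242]), np.float32(-0.12998149), np.float64(0.19552410888671876), np.float64(0.03572280502319336))
side short_blank 0.74 [374.5, 266.1, 51.2, 20.2]
    [ 0.54900807 -0.19038788  0.032     ] (array([ 0.55000879, -0.19030896]), np.float32(0.03978582), np.float64(0.13428240966796876), np.float64(0.03713191604614258))
```

View pics/c.png

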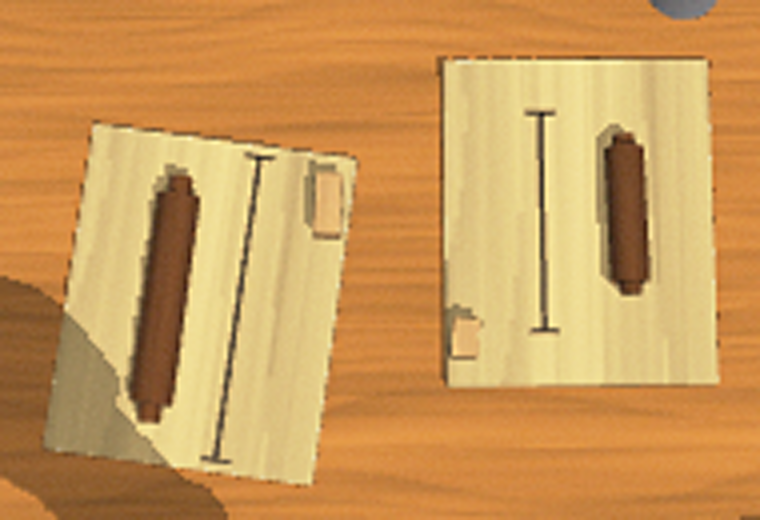

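```bash
cat > m.py <<'E'
from h import *
def up(p,z): return unproj("top",(np.array(p,float)+.5)/4-.5+[230,130],z)
def se(p,z):
    P=up(p,z)[:,:2]; d=P[0]-P[1]; return P.mean(0),np.arctan2(d[1],d[0]),np.linalg.norm(d)
LL=se([(261,157),(214,460)],.012); SL=se([(540,113),(545,329)],.012)
if __name__=="__main__":
    LB=se([(179,168),(148,422)],.030); SB=se([(625,132),(628,293)],.028)
    print("LL",LL,"SL",SL); print("LB",LB,"SB",SB)
    print("LB in LL",frames(*LL[:2],LB[0]),LB[1]-LL[1]); print("SB in SL",frames(*SL[:2],SB[0]),SB[1]-SL[1])
    for nm,p,z,L in(("bridge",(328,200),.042,LL),("offcut",(465,338),.036,SL)):
        print(nm,up(p,z),frames(*L[:2],up(p,z)[0,:2]))
    # refined line fits: per-row dark minimum
    im=np.mean([ctrl.get_image("top").astype(float) for _ in range(2)],0).sum(2)
    for nm,L in(("LL",LL),("SL",SL)):
        s=np.linspace(-.08,.08,60) if nm=="SL" else np.linspace(-.115,.115,80); u=np.linspace(-.012,.012,49)
        c,h=L[0],L[1]; v=np.array([np.cos(h),np.sin(h)]); w=np.array([-v[1],v[0]])
        G=np.array([[np.r_[c+a*v+b*w,.012] for b in u] for a in s]); px=proj("top",G.reshape(-1,3)).reshape(len(s),len(u),2).astype(np.float32)
        I=cv2.remap(im.astype(np.float32),px[...,0],px[...,1],cv2.INTER_LINEAR)
        D=np.clip(np.median(I,1,keepdims=True)-I-40,0,None); k=D.sum(1)>50
        off=(D*u).sum(1)[k]/D.sum(1)[k]; print(nm,"lateral offset fit",np.polyfit(s[k],off,1),k.sum())
E
python3 m.py
```

```text
LL (array([0.47950425, 0.1221796 ]), np.float64(-0.14951870979039492), np.float64(0.2503881529987727)) SL (array([ 0.54956736, -0.12667366]), np.float64(0.0048548595441855824), np.float64(0.17872953288455667))
LB (array([0.48833343, 0.18044584]), np.float64(-0.11195551800043747), np.float64(0.20663647925857714)) SB (array([ 0.55327261, -0.1930267 ]), np.float64(-0.005744646872997195), np.float64(0.13184483077635203))
LB in LL (np.float64(5.120550111707006e-05), np.float64(0.05893137219525147)) 0.03756319178995744
SB in SL (np.float64(0.0033830734278614775), np.float64(-0.06637024084198587)) -0.010599506417182778
bridge [[0.56191126 0.04793804 0.042     ]] (np.float64(0.09254677588395097), np.float64(-0.06113770626347474))
offcut [[ 0.45100064 -0.06071945  0.036     ]] (np.float64(-0.09824535720626025), np.float64(0.06643196150735202))
LL lateral offset fit [0.00819991 0.00020972] 80
SL lateral offset fit [-0.00262714  0.00059201] 60
```

```bash
cat > go.py <<'E'
# go.py L|S x y z : dp/turn to line-frame target
import sys; from h import *
LINES={"L":(np.array([.47953,.12239]),-.1413),"S":(np.array([.54957,-.12608]),.0022)}
def plan(k,x,y,z,s=None):
    s=s or ctrl.get_state(); c,h=LINES[k]
    T=np.r_[c+x*np.array([np.cos(h),np.sin(h)])+y*np.array([-np.sin(h),np.cos(h)]),z]
    M=R.from_rotvec(s["tool_rot"]).as_matrix(); hd=np.arctan2(M[1,1],M[0,1])
    d=(h-hd+np.pi/2)%np.pi-np.pi/2
    p=frames(c,h,s["position"][:2])
    print("t",round(s["time"],2),"line-frame tcp",np.round(p,4),"z",s["position"][2].round(4),"hd err deg",np.degrees(d).round(2),"tilt",np.degrees(np.arccos(-M[2,2])).round(2),"F",s["ft_force"].round(2))
    print("dp",np.round(M.T@(T-s["position"])/.03,3),"turn",np.round(-np.degrees(d)/5,2))
if __name__=="__main__": plan(sys.argv[1],*map(float,sys.argv[2:5]))
E
python3 go.py L 0 .067 .10
```

```text
t 1.0 line-frame tcp [-0.2788  0.4363] z 0.2226 hd err deg -74.04 tilt 0.0 F [0.83 0.5  0.17]
dp [-12.319  -9.28    4.086] turn 14.81
```

Emit:
{"name": "move_arm", "arguments": {"dp": [[-12.3,-9.3,2.0],[-12.3,-9.3,2.0],[-12.3,-9.3,2.0],[-12.3,-9.3,2.0],[-12.3,-9.3,2.0]], "turn": [14.8,14.8,14.8,14.8,14.8], "jaw": [1,1,1,1,1]}}

```text
time: 1.5
position: [0.3854, 0.3747, 0.1905]
tool_rot: [1.742, 2.614, 0.001]
ft_force: [-0.2, 0.2, 0.3]
grip_width: 1.002
```

```bash
python3 go.py L 0 .067 .10
```

```text
t 1.5 line-frame tcp [-0.1288  0.2365] z 0.1905 hd err deg -30.72 tilt 0.05 F [-0.2   0.22  0.29]
dp [-7.051  0.801  3.013] turn 6.14
```

Emit:
{"name": "move_arm", "arguments": {"dp": [[-7.05,0.8,3.0],[-7.05,0.8,3.0],[-7.05,0.8,3.0],[-7.05,0.8,3.0],[-7.05,0.8,3.0]], "turn": [6.1,6.1,6.1,6.1,6.1], "jaw": [1,1,1,1,1]}}

```text
time: 2.0
position: [0.4903, 0.1869, 0.0994]
tool_rot: [2.368, 2.063, -0.002]
ft_force: [0.6, -0.7, -0.1]
grip_width: 0.996
```

```bash
python3 go.py L 0 .067 .052
```

```text
t 2.0 line-frame tcp [0.0016 0.0653] z 0.0994 hd err deg -0.24 tilt 0.09 F [ 0.61 -0.66 -0.1 ]
dp [ 0.058 -0.053  1.581] turn 0.05
```

Emit:
{"name": "move_arm", "arguments": {"dp": [[0.05,-0.05,0.8],[0.05,-0.05,1.3],[0.05,-0.05,1.6],[0.05,-0.05,1.6]], "turn": [0,0,0,0], "jaw": [1,1,1,1]}}

```text
time: 2.4
position: [0.4871, 0.1925, 0.0514]
tool_rot: [-2.362, -2.071, 0.003]
ft_force: [0.3, -0.3, 0.1]
grip_width: 1.003
```

```bash
python3 go.py L 0 .067 .048; python3 -c "
from h import *
a=snap('side'); cv2.imwrite('pics/d.png',cv2.resize(a[90:230,240:400,::-1],None,fx=4,fy=4,interpolation=cv2.INTER_CUBIC))"
```

```text
t 2.4 line-frame tcp [-0.0024  0.0705] z 0.0514 hd err deg -0.59 tilt 0.12 F [ 0.28 -0.29  0.12]
dp [-0.117  0.078  0.113] turn 0.12
```

View pics/d.png

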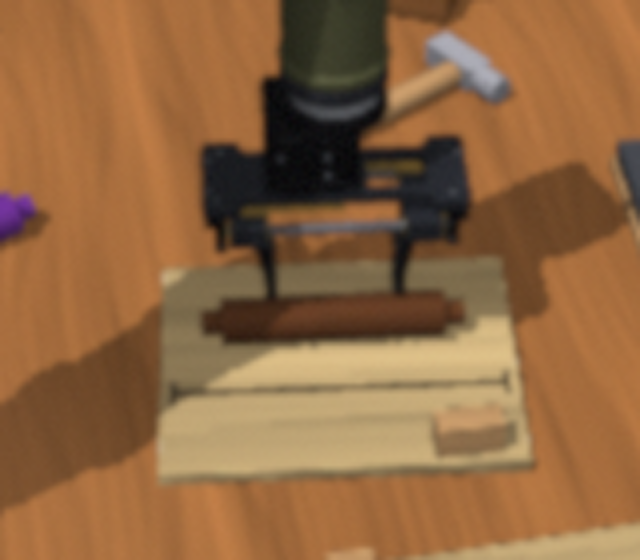

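The side view shows both fingertips over the rear edge of the long blank, at crop columns 272 and 400, spaced evenly about its middle. Next I press lightly.

Emit:
{"name": "move_arm", "arguments": {"dp": [[-0.1,0.06,0.08],[-0.1,0.06,0.15],[-0.1,0.06,0.15]], "turn": [0.1,0.1,0.1], "jaw": [1,1,1]}}

```text
time: 2.75
position: [0.4901, 0.1896, 0.0485]
tool_rot: [2.371, 2.06, 0.002]
ft_force: [-0.7, -1.5, -0.1]
grip_width: 0.998
```

```bash
python3 go.py L 0 .037 .0465
```

```text
t 2.75 line-frame tcp [0.001 0.068] z 0.0485 hd err deg -0.06 tilt 0.09 F [-0.67 -1.54 -0.12]
dp [-1.035 -0.034  0.066] turn 0.01
```

Emit:
{"name": "move_arm", "arguments": {"dp": [[-0.1,0,0.08],[-0.35,0,0.1],[-0.65,0,0.1],[-0.95,0,0.1],[-0.95,0,0.1]], "turn": [0,0,0,0,0], "jaw": [1,1,1,1,1]}}

```text
time: 3.25
position: [0.4866, 0.1618, 0.0481]
tool_rot: [-2.372, -2.059, -0.006]
ft_force: [-4.4, 0.2, 15.4]
grip_width: 1.0
```

```bash
python3 go.py L 0 .037 .0465; python3 -c "
from h import *
a=snap('side'); cv2.imwrite('pics/e.png',cv2.resize(a[90:230,240:400,::-1],None,fx=4,fy=4,interpolation=cv2.INTER_CUBIC))
from go import LINES
ctrl.get_image('top')
for n in('side','top'):
  for r in ctrl.masks_of(n,'long_blank'):
    rr,cc=np.nonzero(r['region']); P=unproj(n,np.c_[cc,rr],.034); m=P.mean(0)
    if abs(m[0]-.48)<.1 and abs(m[1]-.15)<.1: print(n,r['confidence'],frames(*LINES['L'],m[:2]),axis(P))"
```

```text
t 3.25 line-frame tcp [0.0015 0.04  ] z 0.0481 hd err deg -0.01 tilt 0.22 F [-4.43  0.22 15.43]
dp [-0.1   -0.05   0.052] turn 0.0
side 0.94 (np.float64(-0.0022206578338157977), np.float64(0.04409857962579813)) (array([0.48379416, 0.16750485]), np.float32(-0.12719838), np.float64(0.19431062316894532), np.float64(0.05145353698730469))
```

View pics/e.png

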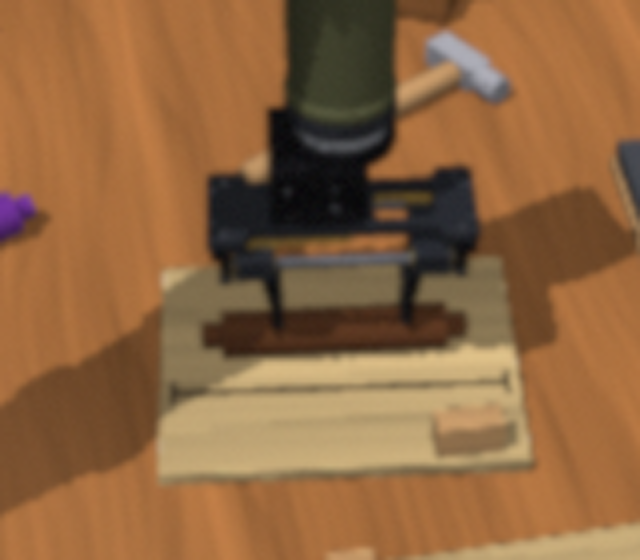

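The side view shows the blank has rolled about 14 mm for 28 mm of tool travel, so it isn't slipping, and it stays parallel to the line. Next stroke.

Emit:
{"name": "move_arm", "arguments": {"dp": [[0,0,-0.3],[0.45,0,-0.4],[0.45,0,-0.3],[0.45,0,-0.1],[0.45,0,-0.02]], "turn": [0,0,0,0,0], "jaw": [1,1,1,1,1]}}

```text
time: 3.95
position: [0.4877, 0.1765, 0.0477]
tool_rot: [-2.369, -2.06, -0.003]
ft_force: [-9.1, 1.4, 32.5]
grip_width: 0.999
```

Emit:
{"name": "move_arm", "arguments": {"dp": [[-0.2,0,0],[-0.5,0,0],[-0.8,0,0],[-1.1,0,0],[-1.1,0,0]], "turn": [0,0,0,0,0], "jaw": [1,1,1,1,1]}}

```text
time: 4.45
position: [0.4832, 0.1419, 0.0478]
tool_rot: [-2.371, -2.059, -0.002]
ft_force: [-6.7, -0.2, 21.9]
grip_width: 1.001
```

```bash
cat > bl.py <<'E'
import sys; from h import *; from go import LINES
k=sys.argv[1]; t,z={"L":("long_blank",.034),"S":("short_blank",.032)}[k]
c=LINES[k][0]
for n in("side","top"):
  ctrl.get_image(n)
  for r in ctrl.masks_of(n,t):
    rr,cc=np.nonzero(r["region"])
    if len(rr)<20: continue
    P=unproj(n,np.c_[cc,rr],z); m=P.mean(0)
    if np.linalg.norm(m[:2]-c)<.1: a=axis(P); print(n,r["confidence"],"mean xy",np.round(frames(*LINES[k],m[:2]),4),"rect",np.round(frames(*LINES[k],a[0]),4),"ang",round(a[1]-LINES[k][1],3),"len",a[2:])
E
python3 go.py L 0 .037 .0465; python3 bl.py L
```

```text
t 4.45 line-frame tcp [0.0009 0.0198] z 0.0478 hd err deg -0.03 tilt 0.1 F [-6.66 -0.21 21.85]
dp [ 0.572 -0.03   0.044] turn 0.01
side 0.78 mean xy [-0.0028  0.0278] rect [-0.0014  0.028 ] ang 0.008 len (np.float64(0.19552987670898436), np.float64(0.049915794372558595))
```

Emit:
{"name": "move_arm", "arguments": {"dp": [[0,0,-0.3],[0.57,0,-0.4],[0.57,0,-0.3],[0.57,0,-0.12],[0.57,0,-0.05]], "turn": [0,0,0,0,0], "jaw": [1,1,1,1,1]}}

```text
time: 5.15
position: [0.485, 0.16, 0.0478]
tool_rot: [-2.37, -2.061, 0.0]
ft_force: [-7.2, -0.3, 26.5]
grip_width: 1.0
```

Emit:
{"name": "move_arm", "arguments": {"dp": [[-0.2,0,0],[-0.5,0,0],[-0.8,0,0],[-1.1,0,0],[-1.1,0,0]], "turn": [0,0,0,0,0], "jaw": [1,1,1,1,1]}}

```text
time: 5.65
position: [0.4805, 0.1254, 0.048]
tool_rot: [-2.372, -2.059, 0.0]
ft_force: [-4.0, -0.7, 15.3]
grip_width: 1.0
```

```bash
python3 go.py L 0 .020 .0465; python3 bl.py L
```

```text
t 5.65 line-frame tcp [0.0005 0.0032] z 0.048 hd err deg -0.02 tilt 0.04 F [-4.   -0.75 15.32]
dp [ 0.561 -0.017  0.05 ] turn 0.0
side 0.7 mean xy [0.0011 0.0101] rect [-0.0009  0.0097] ang 0.039 len (np.float64(0.19663943481445312), np.float64(0.05636981201171875))
```

Emit:
{"name": "move_arm", "arguments": {"dp": [[0,0,-0.3],[0.5,0,-0.4],[0.5,0,-0.3],[0.5,0,-0.12],[0.5,0,-0.05]], "turn": [0,0,0,0,0], "jaw": [1,1,1,1,1]}}

```text
time: 6.35
position: [0.482, 0.1412, 0.0481]
tool_rot: [-2.37, -2.061, 0.002]
ft_force: [-5.1, 0.9, 17.3]
grip_width: 0.999
```

Emit:
{"name": "move_arm", "arguments": {"dp": [[-0.2,0,0],[-0.4,0,0],[-0.6,0,0],[-0.68,0,0],[-0.68,0,0]], "turn": [0,0,0,0,0], "jaw": [1,1,1,1,1]}}

```text
time: 6.85
position: [0.4793, 0.1204, 0.0483]
tool_rot: [-2.372, -2.06, 0.001]
ft_force: [-2.1, 0.1, 4.1]
grip_width: 1.0
```

Emit:
{"name": "move_arm", "arguments": {"dp": [[0,0,-0.5],[0,0,-1.5],[0,0,-2.5],[0,-0.5,-3],[0,-0.5,-3]], "turn": [0,0,0,0,0], "jaw": [1,1,1,1,1]}}

```text
time: 7.35
position: [0.4651, 0.1239, 0.14]
tool_rot: [2.37, 2.061, 0.005]
ft_force: [-0.2, -0.5, -0.5]
grip_width: 1.0
```

```bash
python3 bl.py L;  python3 go.py S 0 -.075 .10; python3 -c "
from h import *
a=snap('side'); cv2.imwrite('pics/f.png',cv2.resize(a[130:310,260:440,::-1],None,fx=3.3,fy=3.3,interpolation=cv2.INTER_CUBIC))"
```

```text
side 0.59 mean xy [-0.0011  0.0005] rect [-0.0014  0.0008] ang 0.016 len (np.float64(0.19575540161132812), np.float64(0.049944427490234374))
t 7.55 line-frame tcp [-0.0846  0.2489] z 0.1371 hd err deg 8.16 tilt 0.11 F [ 0.17  0.09 -0.6 ]
dp [-10.285   4.327   1.244] turn -1.63
```

View pics/f.png

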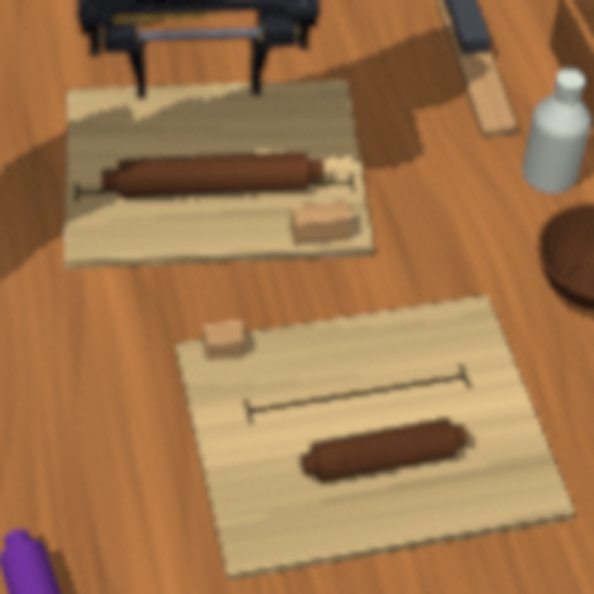

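The long blank is now about 0.5 mm from its line, covering it in the crop at about (212,177). The short blank is still where it started, at about (385,450) in the crop.

Emit:
{"name": "move_arm", "arguments": {"dp": [[-10.3,4.4,0],[-10.3,4.4,0],[-10.3,4.4,0],[-10.3,4.4,0],[-10.3,4.4,0]], "turn": [-1.6,-1.6,-1.6,-1.6,-1.6], "jaw": [0.4,0.4,0.4,0.4,0.4]}}

```text
time: 8.1
position: [0.5286, -0.1151, 0.1376]
tool_rot: [-2.221, -2.221, 0.001]
ft_force: [0.9, 1.3, -0.2]
grip_width: 0.719
```

```bash
python3 go.py S 0.002 -.076 .06
```

```text
t 8.1 line-frame tcp [-0.0209  0.011 ] z 0.1376 hd err deg 0.14 tilt 0.05 F [ 0.86  1.33 -0.17]
dp [-2.897  0.772  2.589] turn -0.03
```

Emit:
{"name": "move_arm", "arguments": {"dp": [[-2.9,0.77,0.5],[-2.9,0.77,1.5],[-2.9,0.77,2.6],[-2.9,0.77,2.6],[-2.9,0.77,2.6]], "turn": [0,0,0,0,0], "jaw": [0.4,0.4,0.4,0.4,0.4]}}

```text
time: 8.6
position: [0.5509, -0.1996, 0.0595]
tool_rot: [-2.22, -2.219, 0.003]
ft_force: [0.9, -0.2, 1.2]
grip_width: 0.699
```

```bash
python3 go.py S 0.002 -.076 .0435; python3 bl.py S
```

```text
t 8.6 line-frame tcp [ 0.0012 -0.0735] z 0.0595 hd err deg 0.15 tilt 0.18 F [ 0.89 -0.21  1.24]
dp [-0.082  0.03   0.532] turn -0.03
side 0.65 mean xy [ 0.0003 -0.0666] rect [ 0.0006 -0.0646] ang -0.017 len (np.float64(0.1295763702392578), np.float64(0.03824682235717773))
```

Emit:
{"name": "move_arm", "arguments": {"dp": [[-0.08,0,0.25],[-0.08,0,0.45],[-0.08,0,0.52],[-0.08,0,0.54]], "turn": [0,0,0,0], "jaw": [0.4,0.4,0.4,0.4]}}

```text
time: 9.2
position: [0.5514, -0.2024, 0.0441]
tool_rot: [-2.221, -2.221, 0.001]
ft_force: [-0.4, 0.3, 2.3]
grip_width: 0.7
```

```bash
python3 go.py S 0.002 -.042 .0435
```

```text
t 9.2 line-frame tcp [ 0.0016 -0.0763] z 0.0441 hd err deg 0.14 tilt 0.05 F [-0.36  0.28  2.25]
dp [1.143 0.01  0.021] turn -0.03
```

Emit:
{"name": "move_arm", "arguments": {"dp": [[0.2,0,0.03],[0.5,0,0.03],[0.8,0,0.03],[1.1,0,0.03],[1.1,0,0.03]], "turn": [0,0,0,0,0], "jaw": [0.4,0.4,0.4,0.4,0.4]}}

```text
time: 9.7
position: [0.5507, -0.1682, 0.0443]
tool_rot: [-2.219, -2.22, 0.001]
ft_force: [-5.3, 0.9, 8.4]
grip_width: 0.701
```

```bash
python3 go.py S 0.002 -.059 .0435; python3 bl.py S
```

```text
t 9.7 line-frame tcp [ 0.001  -0.0421] z 0.0443 hd err deg 0.09 tilt 0.16 F [-5.34  0.92  8.41]
dp [-0.563  0.034  0.024] turn -0.02
side 0.59 mean xy [-0.0035 -0.0496] rect [-0.0009 -0.0495] ang 0.001 len (np.float64(0.12847840881347655), np.float64(0.0415208740234375))
```

Emit:
{"name": "move_arm", "arguments": {"dp": [[0,0,-0.3],[-0.55,0,-0.4],[-0.55,0,-0.3],[-0.55,0,-0.1],[-0.55,0,0]], "turn": [0,0,0,0,0], "jaw": [0.4,0.4,0.4,0.4,0.4]}}

```text
time: 10.4
position: [0.5518, -0.1853, 0.0435]
tool_rot: [-2.221, -2.221, -0.0]
ft_force: [-5.5, -0.5, 21.2]
grip_width: 0.702
```

Emit:
{"name": "move_arm", "arguments": {"dp": [[0.2,0,0],[0.5,0,0],[0.8,0,0],[1.1,0,0],[1.1,0,0]], "turn": [0,0,0,0,0], "jaw": [0.4,0.4,0.4,0.4,0.4]}}

```text
time: 10.9
position: [0.551, -0.1511, 0.0442]
tool_rot: [-2.218, -2.221, 0.001]
ft_force: [-5.4, 0.5, 12.6]
grip_width: 0.701
```

```bash
python3 go.py S 0.002 -.042 .0435; python3 bl.py S
```

```text
t 10.9 line-frame tcp [ 0.0014 -0.025 ] z 0.0442 hd err deg 0.04 tilt 0.16 F [-5.41  0.49 12.55]
dp [-0.567  0.021  0.021] turn -0.01
side 0.79 mean xy [ 0.0011 -0.0325] rect [ 0.0008 -0.0317] ang -0.012 len (np.float64(0.13109365844726562), np.float64(0.039609657287597654))
```

Emit:
{"name": "move_arm", "arguments": {"dp": [[0,0,-0.3],[-0.55,0,-0.4],[-0.55,0,-0.3],[-0.55,0,-0.1],[-0.55,0,0]], "turn": [0,0,0,0,0], "jaw": [0.4,0.4,0.4,0.4,0.4]}}

```text
time: 11.6
position: [0.5516, -0.1688, 0.0434]
tool_rot: [-2.22, -2.221, 0.001]
ft_force: [-5.0, -2.1, 21.0]
grip_width: 0.695
```

Emit:
{"name": "move_arm", "arguments": {"dp": [[0.2,0,0],[0.5,0,0],[0.8,0,0],[1.1,0,0],[1.1,0,0]], "turn": [0,0,0,0,0], "jaw": [0.4,0.4,0.4,0.4,0.4]}}

```text
time: 12.1
position: [0.5508, -0.1345, 0.0441]
tool_rot: [-2.218, -2.221, 0.001]
ft_force: [-6.3, -0.0, 13.2]
grip_width: 0.7
```

```bash
python3 go.py S 0.002 -.025 .0435; python3 bl.py S
```

```text
t 12.1 line-frame tcp [ 0.0012 -0.0084] z 0.0441 hd err deg 0.04 tilt 0.19 F [-6.34 -0.   13.15]
dp [-0.552  0.026  0.019] turn -0.01
side 0.65 mean xy [-0.0012 -0.0152] rect [-0.0007 -0.0135] ang 0.014 len (np.float64(0.13155126953125), np.float64(0.04249103927612305))
```

Emit:
{"name": "move_arm", "arguments": {"dp": [[0,0,-0.3],[-0.52,0,-0.4],[-0.52,0,-0.3],[-0.52,0,-0.1],[-0.52,0,-0.02]], "turn": [0,0,0,0,0], "jaw": [0.4,0.4,0.4,0.4,0.4]}}

```text
time: 12.8
position: [0.5514, -0.1522, 0.0436]
tool_rot: [-2.221, -2.22, 0.001]
ft_force: [-4.8, -1.2, 16.7]
grip_width: 0.7
```

Emit:
{"name": "move_arm", "arguments": {"dp": [[0.2,0,0],[0.5,0,0],[0.8,0,0],[0.98,0,0],[0.98,0,0]], "turn": [0,0,0,0,0], "jaw": [0.4,0.4,0.4,0.4,0.4]}}

```text
time: 13.3
position: [0.5507, -0.1216, 0.0442]
tool_rot: [-2.219, -2.22, 0.002]
ft_force: [-5.4, 0.9, 9.2]
grip_width: 0.701
```

Emit:
{"name": "move_arm", "arguments": {"dp": [[0,0,-0.5],[0,0,-2],[0,0,-3.5],[0,0,-5],[-1.6,0,-5]], "turn": [0,0,0,0,0], "jaw": [0.4,0.4,0.4,0.4,0.4]}}

```text
time: 13.8
position: [0.5577, -0.1637, 0.2007]
tool_rot: [2.204, 2.231, 0.018]
ft_force: [1.4, -0.4, -0.2]
grip_width: 0.702
```

Emit:
{"name": "move_arm", "arguments": {"dp": [[-1.7,0,-1],[-3.4,0,-1],[-5,0,-1],[-6.6,0,-1],[-8.2,0,-1]], "turn": [0,0,0,0,0], "jaw": [0.4,0.4,0.4,0.4,0.4]}}

```text
time: 14.3
position: [0.552, -0.4149, 0.2242]
tool_rot: [2.22, 2.222, 0.001]
ft_force: [-0.2, -0.3, 1.2]
grip_width: 0.7
```

```bash
python3 bl.py S; python3 bl.py L; python3 -c "
from h import *
a=snap('top'); cv2.imwrite('pics/g.png',cv2.resize(a[130:260,230:420,::-1],None,fx=4,fy=4,interpolation=cv2.INTER_CUBIC))"
```

```text
side 0.59 mean xy [-0.0015 -0.0001] rect [-0.0008  0.0001] ang 0.02 len (np.float64(0.13299147033691405), np.float64(0.03889970397949219))
top 0.7 mean xy [ 0.0007 -0.0012] rect [ 0.0009 -0.0015] ang 0.026 len (np.float64(0.12769278717041016), np.float64(0.03164100074768066))
side 0.64 mean xy [-0.0016  0.0004] rect [-0.0014  0.0008] ang 0.018 len (np.float64(0.1958481140136719), np.float64(0.05046213150024414))
top 0.74 mean xy [-0.0045 -0.0008] rect [-0.0024 -0.0007] ang 0.02 len (np.float64(0.19814295959472655), np.float64(0.03568608474731445))
```

View pics/g.png

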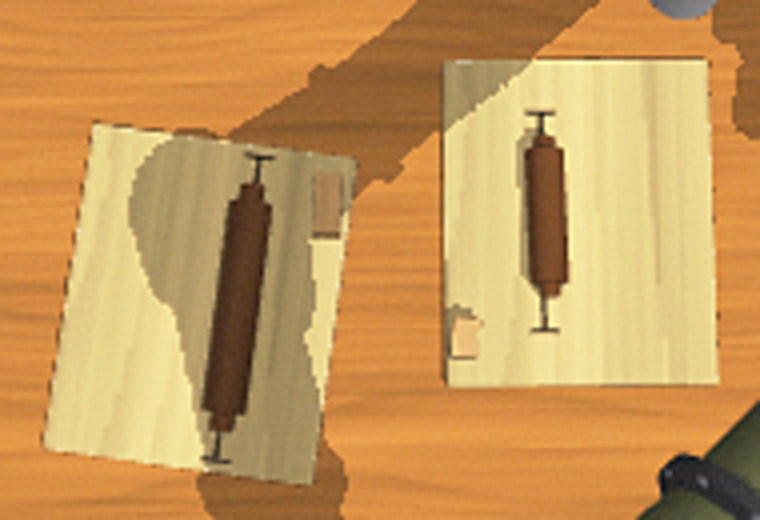

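The top view shows both blanks lying over their lines: the long one at crop (237,307) and the short one at (547,217). Line and ticks show at both ends of each blank, and the bridge block and offcut have not moved. I'm handing in.

```bash
python3 -c "
from bench import ctrl
print(ctrl.get_state()['qd'].round(3)); print(ctrl.close_job())"
```

```text
[ 0.002 -0.002  0.008 -0.     0.002 -0.001  0.001]
the job is handed in; nothing more can be done
None
```

I rolled both blanks onto their lines and handed the job in at about 15 s on the robot's clock. `close_job` gives no verdict, so the result rests on my own checks. I rolled the long blank first, then the short one, each in four short strokes with both fingertips pressing on top. After each measured stroke, the blank had moved about half as far as the tool, so it was rolling rather than dragging.

| Last check (side / top camera) | Long blank | Short blank |
|---|---|---|
| Sideways from line | +0.4 mm / −0.8 mm | −0.1 mm / −1.2 mm |
| Lengthwise from line's middle | within 5 mm | within 2 mm |
| Angle to line | about 0.02 rad | about 0.02–0.03 rad |

- **Agreement:** the two cameras differ by only 1–2 mm sideways, well inside the 8 mm limit.
- **Roll angle:** I did not measure this directly. From the distance rolled it comes to about 185° for the long blank and 240° for the short one.
- **Other things:** the bridge block and offcut are unmoved in the last picture. I did not re-measure the other items, but the arm stayed well clear of them and of the purple look-alikes.
- **Press force:** it reached 32 N in one stroke, more than the light press I intended. Nothing showed any harm from it, and I pressed more lightly after that.
- **Arm:** it is parked clear to the right of the boards, touching nothing.

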